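Break the lid stay and shut the case

TASK

The aluminium carrying case on the bench stands open, its lid propped by a folding stay that is locked straight. Press the thumb plate beside the stay's knee to break the stay, without forcing the lid while it is locked, then lower the lid gently until it is fully shut and let go of it. Leave the things beside the case where they are.

Things in the scene. Friction and masses are not known exactly. Their poses are not given: they have to be found in the camera images.
- case: Open aluminium case, fixed, 190 deep (x) x 270 wide (y) x 90 mm high, walls 4 mm. Origin: centre of its underside; front faces -x, z up, yaw within 0.25 rad. Lid hinged along the top of its rear (+x) wall. A loose board box lies in its +y half, below the rim. The stay stands 110 mm to -y of the centre; its foot pivot is 28 mm to -x of the centre and 80 mm above the underside.
- lid (a joint): Lid hinge: 0 as found, the lid 1.2 rad (69 degrees) above shut, leaning to the front; grows as the lid is lowered; 1.2 is fully shut (hard stop). The hinge is stiff (about 0.65 N m; the lid weighs about 0.45 kg): the lid stays wherever it is left and must be pushed down all the way. While the stay is locked the lid cannot be lowered.
- knee (a joint): Knee of the folding stay (two steel links, 69 mm each): 0 is locked, just past straight against its stop; straight at 0.14; grows as it folds, the knee moving towards the hinge and down into the case; 2.7 with the lid shut. Past 0.25 it is broken and does not relock by itself. Pressing the plate takes 5 to 10 N; 20 mm of travel brings it to about 0.6, the lid hardly moving.
- thumb_plate (a point): Centre of the outer face of the thumb plate: ribbed dark steel, 32 mm along the stay x 36 mm wide x 4 mm, fixed on the lower link just below the knee, 56 mm from its foot pivot. z points out of the face, to the front and about 45 degrees up as found: press the other way, away from the robot and down. The lid stands close behind and above, so the tool must come in tilted forwards.
- lid_hinge (a point): Point on the lid's hinge axis, mid width, 97 mm to +x of the case's centre and 92 mm above its underside. Lid axes: -x from the hinge to the free edge, y along the hinge, z out of the lid's outer face.
- lid_edge (a point): Point on the lid's outer face (top when shut), mid width, 150 mm from the hinge axis towards the free edge and 18 mm to lid z of the axis; axes as lid_hinge. The lid is 270 mm wide and ends 44 mm farther out, with a lip 120 mm wide and 14 mm longer at mid width. Pushed here from its outer side (behind), to the front and then down, the lid goes down.
- board_box: Open die-cast box with a circuit board, 97 x 122 x 56 mm, lying loose inside the case; origin: centre of its underside. Stays inside.
- box_by: Bystander: another open box with a circuit board, 92 x 117 x 60 mm, loose on the bench left (+y) of the case; origin: centre of its underside.
- pot_by: Bystander: slanted brown bead pot, 71 x 71 x 72 mm, loose on the bench right (-y) of the case; origin: centre of its underside.
- pliers_by: Bystander: pliers, 139 mm long, 15 mm high, loose on the bench farther left of the case; origin: centre of the underside.
There are look-alikes about, which are no part of the job. What is shaped like the board_box but pink is not meant.

How it is judged:
By the outcome, as a careful person would: the job done as asked, in the order asked, and still so for the second after the job is handed in, with the robot touching nothing.
It also fails if it takes over 45 s, if anything falls off the work surface, if the arm or the gripper's body presses on something with over 40 N, if the wrist force passes 120 N, or if a joint passes its speed limit or range.

ROBOT

A 6-joint arm with a two-finger parallel gripper is mounted at the origin on a cart in front of the work surface, level with it; the furniture and walls round the work are solid. World frame = base frame: x ahead of the robot, y to its left, z up, the work surface at z = 0. Lengths are in m, angles in rad, forces in N, time in s.
With the tool pointing down it reaches from about 0.35 to 0.775 m from the base axis. Payload 7.3 kg.
Tool frame: the origin (TCP) lies at the very end of the fingers, on their centre line; the grasp point (between the pads) lies 19 mm behind it; z points along the fingers, y is the line along which they close (so a half turn about z gives the same grasp; the last joint's range is limited). The gripper opens to 92 mm and grips with 3 to 60 N. Pads are 19 mm wide; open, the fingers measure 130 mm over their backs; the gripper's body (75 mm by 190 mm) begins 47 mm behind the grasp point.
Start: joints at [1.07, 0.342, 1.524, -0, 1.275, -0.146], TCP at [0.182, 0.492, 0.227] pointing down, gripper open.
Joint ranges: [-2.53, 2.53], [-0.77, 2.02], [0.04, 2.7], [-1, 4.14], [0.28, 2.66], [-3.11, 3.11]. Speed limits (rad/s): [2.57, 2.57, 3.14, 3.14, 3.14, 3.14].

INTERFACE

Orientations are given as [roll, pitch, yaw] about the fixed x, y, z axes, in that order (R = Rz(yaw) Ry(pitch) Rx(roll)).
In Python, from cell import robot gives the robot as it stands. The module is installed in compiled form; this text tells all that it offers.
- The arm moves only by the tool arm_command, never from a script. Its argument "moves" is a list of rows, each a list of 3 entries, a list of its own where there are three numbers: the shift along the tool's x, y, z in m, then the turn, a rotation vector about the tool's x, y, z in rad, then the finger opening in m, from 0 to 0.0918. In form: [[[dx, dy, dz], [ax, ay, az], claw], ...]. A call has exactly 5 rows; each row is the pose to reach, as a shift and turn from the pose commanded when the call began, along the tool's axes at that moment; what a row does not reach only later rows make up. A row lasts 1/10 s, in which the tool goes at most 50 mm and 8.59 degrees, less where a joint would pass 70% of its speed; a pose out of reach is approached as far as the arm can. A call with a gripper value outside its range is refused whole. The fingers move at their own pace and stop on an object; "squeeze" is the grip in N (left out, the last holds). Time passes only in rows, so rows that repeat a pose let the fingers close, or fill a call up. It gives the time, the measured TCP pose, the force, the opening and the grip force at its end, in the units of the state.
- robot.observe(): the state, without advancing time (a new reading comes with each control period).
- robot.read_camera(name): name is "scene" or "side" or "wrist"; returns the picture (384x512x3 uint8, red, green, blue); there is no depth.
- robot.camera_model(name): a dict with "fx", "fy", "cx", "cy" (pixels), "R" (3x3) and "t" (3): a world point X has camera coordinates R X + t. Camera axes: x right, y down, z forward; pixel columns grow to the right and rows downward; lengths in m; the calibration is good to about 2 mm. A picture is of the moment at which its call begins: read the wrist's pose just before it. camera_model takes no time and is no camera call; for the wrist camera it gives the pose at the moment of the call.
- robot.hand_in(): hands the job in; it is judged then, once.
The state is a dict: "time": time; "qpos": joint angles; "qvel": joint speeds; "joint_efforts": joint torques, N m; "tool_pos": TCP position; "tool_rot": TCP orientation; "contact_force": force on the tool from outside, world axes, zero at the start; "torque": the same for the moment, N m; "opening": finger opening in m; "grip_force": force on a finger pad.
Only numpy, scipy, OpenCV 4.12 (cv2) and the standard library are available. Lean on these libraries where they do the work, as an engineer would, in place of code of your own. Each camera call takes 0.05 s, during which the arm holds its last target. There are 200 camera calls.

## Working session

There is one attempt and no reset: what is moved stays moved. The work goes in short steps, Python scripts to look and compute and a tool call to move; the robot and the scene stay as the last step left them, time stands still between calls to the robot, and variables do not carry over. Pictures are saved under pics/ and viewed, at most 10 in all, crops included, and the job is handed in when it is done.

Besides the shell and the picture viewer there is one more tool, called after "Emit:" as name(argument=value, ...) on one line, values as JSON. arm_command: Moves the arm, as the interface text tells. Its arguments: {"type":"object","properties":{"moves":{"type":"array"},"squeeze":{"type":"number"}},"required":["moves"]}

```bash
mkdir -p pics; python3 - <<'E'
from cell import robot
import cv2,numpy as np
s=robot.observe();print(s['time'],s['tool_pos'],s['tool_rot'],s['contact_force'])
for n in("scene","side"):
    cv2.imwrite(f"pics/{n}0.png",cv2.resize(robot.read_camera(n)[:,:,::-1],(800,600),interpolation=cv2.INTER_CUBIC))
    m=robot.camera_model(n);print(n,m['fx'],m['cx'],m['cy'],(-m['R'].T@m['t']).round(3),m['R'][2].round(2))
E
```

```text
0.0 [0.18215982 0.49193798 0.22604881] [-3.14004064e+00 -1.96394171e-04  2.78686884e+00] [-0.0207019  -0.04813532 -0.55280725]
scene 352.3177377692577 254.9193784245523 191.95980324927615 [-0.184 -0.631  0.764] [ 0.6   0.6  -0.53]
side 379.763860579081 259.85853702765655 189.33818981963503 [0.486 0.806 0.782] [ 0.03 -0.77 -0.64]
```

View pics/scene0.png

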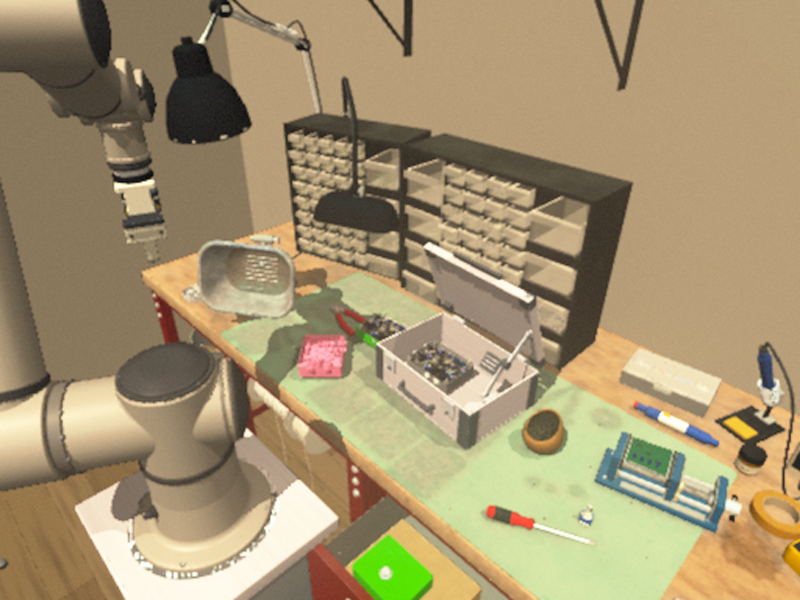

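View pics/side0.png

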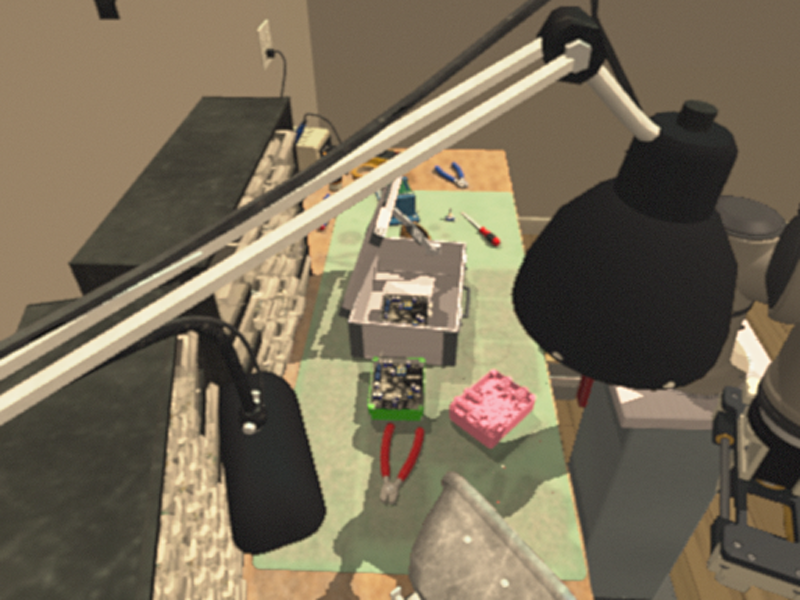

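The scene view shows the case at (460,375), with the lid leaning open, the stay near (505,365), the pot at (543,430) on the right and the pink look-alike at (323,356). The side view shows the case at (410,300), with the green bystander box at (398,388) and the pliers at (400,460). Next is one enlarged crop pair to get precise corners.

```bash
python3 - <<'E'
from cell import robot
import cv2,numpy as np
a=robot.read_camera("scene")[:,:,::-1];b=robot.read_camera("side")[:,:,::-1]
cv2.imwrite("pics/sc_raw.png",a);cv2.imwrite("pics/sd_raw.png",b)
A=cv2.resize(a[150:290,235:365],None,fx=4,fy=4,interpolation=cv2.INTER_CUBIC)
B=cv2.resize(b[110:250,215:282],None,fx=4,fy=4,interpolation=cv2.INTER_CUBIC)
cv2.imwrite("pics/crop1.png",np.hstack([A,B]));print(A.shape,B.shape)
E
```

```text
(560, 520, 3) (560, 268, 3)
```

View pics/crop1.png

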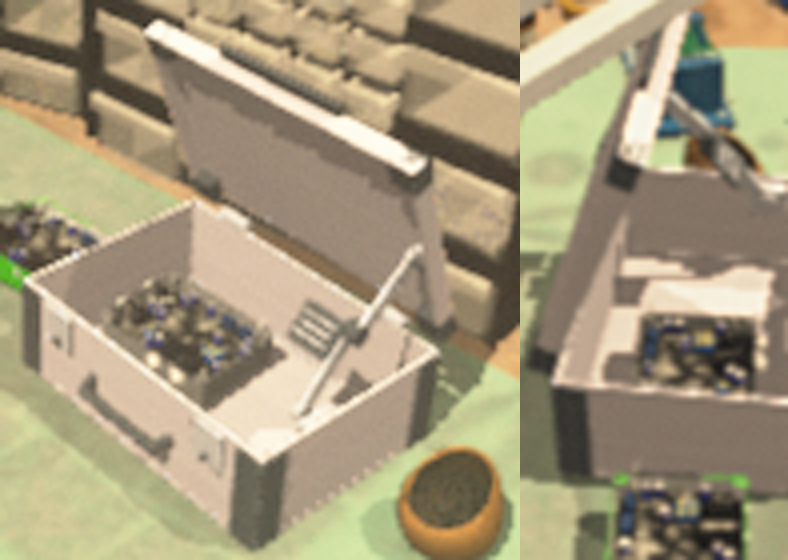

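```bash
cat > h.py <<'E'
from cell import robot
import numpy as np
from scipy.spatial.transform import Rotation as Ro
def ray(n,p):
    m=robot.camera_model(n);d=m['R'].T@np.array([(p[0]-m['cx'])/m['fx'],(p[1]-m['cy'])/m['fy'],1.]);return -m['R'].T@m['t'],d/np.linalg.norm(d)
def onz(n,p,z):
    o,d=ray(n,p);return o+d*(z-o[2])/d[2]
def proj(n,X):
    m=robot.camera_model(n);c=m['R']@np.array(X)+m['t'];return [m['fx']*c[0]/c[2]+m['cx'],m['fy']*c[1]/c[2]+m['cy']]
def tri(p,q):
    (o1,d1),(o2,d2)=ray(*p),ray(*q);A=np.c_[d1,-d2];t=np.linalg.lstsq(A,o2-o1,rcond=None)[0]
    a,b=o1+t[0]*d1,o2+t[1]*d2;return (a+b)/2,np.linalg.norm(a-b)
E
python3 - <<'E'
from h import *
S=lambda u,v:(235+u/4,150+v/4); D=lambda u,v:(215+(u-520)/4,110+v/4)
R={k:onz("scene",S(*p),.09) for k,p in dict(FL=(28,280),FR=(262,460),RR=(437,350),RL=(195,203)).items()}
for k,v in R.items():print(k,v.round(4))
print("bot",onz("scene",S(252,547),0),onz("scene",S(28,365),0))
for a,b in("FL","FR"),("RL","RR"),("FR","RR"),("FL","RL"):
    d=R[b]-R[a];print(a,b,np.hypot(*d[:2]).round(4),np.arctan2(d[1],d[0]).round(3))
c=sum(R.values())/4;print("centre",c)
print("side RL",onz("side",D(553,385),.09))
print("plate",tri(("scene",S(317,328)),("side",D(737,160))))
E
```

```text
FL [0.4305 0.0495 0.09  ]
FR [ 0.4053 -0.213   0.09  ]
RR [ 0.5918 -0.2297  0.09  ]
RL [0.6121 0.0314 0.09  ]
bot [ 0.40949155 -0.20880658  0.        ] [0.43113648 0.05204329 0.        ]
FL FR 0.2637 -1.667
RL RR 0.2619 -1.648
FR RR 0.1873 -0.089
FL RL 0.1825 -0.099
centre [ 0.50990193 -0.09045509  0.09      ]
side RL [0.6164329  0.04335886 0.09      ]
plate (array([ 0.49915366, -0.17949406,  0.13053572]), np.float64(0.0072763440331734845))
```

```bash
python3 - <<'E'
from h import *
S=lambda u,v:(235+u/4,150+v/4); D=lambda u,v:(215+(u-520)/4,110+v/4)
Z=lambda u,v:(u*.64,v*.64)
print("lamp1",tri(("scene",Z(205,120)),("side",Z(640,270))))
print("lamp1 elbow/top",tri(("scene",Z(190,50)),("side",Z(698,115))))
print("lamp2",tri(("scene",Z(355,212)),("side",Z(275,470))))
print("lampjoint",tri(("scene",Z(222,5)),("side",Z(575,40))))
print("cab base",onz("scene",Z(568,370),0),onz("scene",Z(300,250),0))
c=np.array([.511,-.089,0]);yw=-.09
R=Ro.from_euler('z',yw).as_matrix()
W=lambda p:c+R@np.array(p)
inv=lambda n,p,y:(lambda o,d:(lambda t:R.T@(o+t*d-c))((y-(R.T@(o-c))[1])/(R.T@d)[1]))(*ray(n,p))
print("foot",inv("scene",S(300,415),-.11),"top",inv("scene",S(415,250),-.11),"knee",inv("scene",S(350,330),-.11))
for p in((310,300),(290,335),(322,355),(345,325),(317,328)):print("plate",p,inv("scene",S(*p),-.09).round(4))
h=np.array([.097,0,.092])
def lid(a,y,z,th):return h+np.array([-a*np.cos(th)+z*np.sin(th),y,a*np.sin(th)+z*np.cos(th)])
for y in(-.135,.135):
  P=W(lid(.194,y,.018,1.2));print("lid corner",P.round(3),(np.array(proj("scene",P))-[235,150])*4)
for y in(-.135,.135):
  for x in(-.095,.095):print((x,y),(np.array(proj("scene",W((x,y,.09))))-[235,150])*4,[520,0]+(np.array(proj("side",W((x,y,.09))))-[215,110])*4)
E
```

```text
lamp1 (array([0.31524757, 0.41702528, 0.4945345 ]), np.float64(0.0034317565181516646))
lamp1 elbow/top (array([0.30677532, 0.41108043, 0.62129474]), np.float64(0.004305345977708372))
lamp2 (array([0.66425305, 0.40608879, 0.19712108]), np.float64(0.026466530781705404))
lampjoint (array([0.40930829, 0.45959476, 0.68485034]), np.float64(0.0068739339545454475))
cab base [ 0.74610308 -0.21996548  0.        ] [0.66875346 0.66494467 0.        ]
foot [-0.03068899 -0.11        0.07892758] top [ 0.0779764  -0.11        0.17605546] knee [ 0.01426607 -0.11        0.13415935]
plate (310, 300) [-0.0095 -0.09    0.1605]
plate (290, 335) [-0.0271 -0.09    0.1379]
plate (322, 355) [ 0.0115 -0.09    0.0998]
plate (345, 325) [ 0.0342 -0.09    0.1166]
plate (317, 328) [ 0.002  -0.09    0.1298]
lid corner [ 0.542 -0.227  0.279] [431.56373992 157.99514726]
lid corner [0.566 0.042 0.279] [158.4678936   18.84921961]
(-0.095, -0.135) [263.25685263 462.16760071] [851.53491059 177.08332796]
(0.095, -0.135) [440.8623998  350.39809667] [619.07601422 160.36514662]
(-0.095, 0.135) [ 22.41472507 278.60918685] [830.52294481 402.8050461 ]
(0.095, 0.135) [194.57870654 198.05779958] [552.14986593 378.62666949]
```

```bash
cat >> h.py <<'E'
c0=np.array([.511,-.089,0]);RC=Ro.from_euler('z',-.09).as_matrix()
W=lambda p:c0+RC@np.array(p)
def rot(t): # tool pointing forward-down, t rad forward of straight down, fingers along case y
    z=np.array([np.sin(t),0,-np.cos(t)]);y=np.array([0,1.,0]);return RC@np.c_[np.cross(y,z),y,z]
def go(P,R=None,s=None,pr=True):
    s=s or robot.observe();R0=Ro.from_euler('xyz',s['tool_rot']).as_matrix()
    d=R0.T@(np.array(P)-s['tool_pos']);v=Ro.from_matrix(R0.T@(R0 if R is None else R)).as_rotvec()
    print(np.round(d,4).tolist(),np.round(v,3).tolist())
def st():
    s=robot.observe();print(round(s['time'],2),s['tool_pos'].round(4),s['tool_rot'].round(3),'F',s['contact_force'].round(1),s['qpos'].round(2))
E
python3 - <<'E'
from h import *
go((.14,.35,.26))
s=robot.observe();s=dict(s);s['tool_pos']=np.array([.14,.35,.26]);go((.36,.0,.28),rot(0),s)
E
```

```text
[-0.0097, -0.148, -0.0335] [0.0, 0.0, 0.0]
[-0.3279, -0.2518, -0.0198] [-0.001, -0.0, -0.265]
```

Emit:
arm_command(moves=[[[-0.002,-0.04,-0.01],[0,0,0],0],[[-0.005,-0.08,-0.02],[0,0,0],0],[[-0.008,-0.12,-0.03],[0,0,0],0],[[-0.01,-0.148,-0.034],[0,0,0],0],[[-0.01,-0.148,-0.034],[0,0,0],0]])

```text
time: 0.7
tool_pos: [0.1393, 0.3477, 0.2614]
tool_rot: [3.141, 0.0, 2.786]
contact_force: [-0.6, -0.0, 0.1]
opening: 0.0566
grip_force: 0.0
```

Emit:
arm_command(moves=[[[-0.03,-0.025,0],[0,0,-0.05],0],[[-0.065,-0.05,-0.005],[0,0,-0.1],0],[[-0.1,-0.075,-0.01],[0,0,-0.15],0],[[-0.135,-0.1,-0.01],[0,0,-0.2],0],[[-0.165,-0.125,-0.01],[0,0,-0.265],0]])

```text
time: 1.2
tool_pos: [0.2531, 0.1744, 0.271]
tool_rot: [3.141, 0.001, 3.054]
contact_force: [0.8, -0.2, 0.0]
opening: 0.0162
grip_force: 0.0
```

```bash
python3 - <<'E'
from h import *
st()
go((.40,-.10,.28),rot(.4))
go(W((-.06,-.09,.20)),rot(.8))
E
```

```text
1.2 [0.2531 0.1744 0.271 ] [3.141e+00 1.000e-03 3.054e+00] F [ 0.8 -0.2  0. ] [ 0.35 -0.12  1.93  0.    1.33 -1.13]
[-0.1703, -0.2606, -0.009] [0.001, -0.399, 0.002]
[-0.2196, -0.3298, 0.071] [0.002, -0.799, 0.002]
```

Emit:
arm_command(moves=[[[-0.02,-0.04,0],[0,-0.08,0],0],[[-0.045,-0.08,-0.005],[0,-0.16,0],0],[[-0.07,-0.12,-0.01],[0,-0.25,0],0],[[-0.1,-0.16,-0.01],[0,-0.33,0],0],[[-0.13,-0.2,-0.01],[0,-0.4,0],0]])

```text
time: 1.7
tool_pos: [0.3642, -0.0375, 0.2816]
tool_rot: [-3.14, 0.406, 3.052]
contact_force: [0.4, 1.9, -0.3]
opening: 0.0008
grip_force: 0.0
```

```bash
python3 - <<'E'
from h import *
st()
go(W((-.06,-.09,.20)),rot(.8))
E
```

```text
1.7 [ 0.3642 -0.0375  0.2816] [-3.14   0.406  3.052] F [ 0.4  1.9 -0.3] [-0.43 -0.26  2.08  0.16  0.94 -1.98]
[-0.0512, -0.128, 0.1111] [-0.002, -0.394, 0.001]
```

Emit:
arm_command(moves=[[[-0.01,-0.03,0.02],[0,-0.08,0],0],[[-0.02,-0.06,0.04],[0,-0.16,0],0],[[-0.03,-0.09,0.065],[0,-0.24,0],0],[[-0.042,-0.115,0.09],[0,-0.32,0],0],[[-0.051,-0.128,0.111],[0,-0.394,0],0]])

```text
time: 2.2
tool_pos: [0.4401, -0.1493, 0.2292]
tool_rot: [3.134, 0.744, 3.038]
contact_force: [1.0, 1.0, 1.2]
opening: 0.0004
grip_force: 0.0
```

```bash
python3 - <<'E'
from h import *
import cv2
robot.read_camera("scene");st()
m=robot.camera_model("wrist");w=robot.read_camera("wrist")[:,:,::-1]
print((-m['R'].T@m['t']).round(3),m['R'].round(2))
for p in((.001,-.09,.13),(-.028,-.11,.08)):print(proj("wrist",W(p)))
a=robot.read_camera("scene")[:,:,::-1]
W1=cv2.resize(w,(560,420));A=cv2.resize(a[140:270,250:350],None,fx=2.4,fy=3.2308)[:420]
cv2.imwrite("pics/w1.png",np.hstack([W1,A]));cv2.imwrite("pics/w1raw.png",w)
go(W((.001,-.09,.13)),rot(.8))
E
```

```text
2.25 [ 0.4427 -0.1523  0.2297] [3.136 0.751 3.035] F [-0.3 -1.5 -0.8] [-0.82 -0.05  2.27  1.02  0.55 -3.09]
[ 0.278 -0.136  0.291] [[ 0.1   0.99  0.  ]
 [ 0.5  -0.06  0.87]
 [ 0.86 -0.09 -0.5 ]]
[np.float64(234.00992943447648), np.float64(170.83280172049123)]
[np.float64(214.23870485771582), np.float64(115.7880918381364)]
[0.0179, -0.0246, 0.1177] [0.0, -0.059, -0.011]
```

View pics/w1.png

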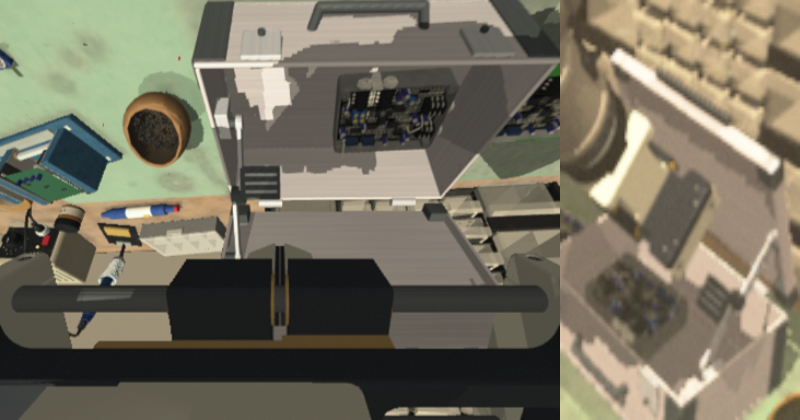

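The wrist view shows the dark ribbed plate at (262,182), within about 6 px of the prediction, with the link just to its left. Joint 6 is at its limit, so I'll back off and turn the tool half a turn about its axis.

Emit:
arm_command(moves=[[[0,0,-0.02],[0,0,0.12],0],[[0,0,-0.03],[0,0,0.25],0],[[0,0,-0.03],[0,0,0.38],0],[[0,0,-0.03],[0,0,0.51],0],[[0,0,-0.03],[0,0,0.64],0]])

```text
time: 2.85
tool_pos: [0.4198, -0.1453, 0.2527]
tool_rot: [2.634, 0.567, 2.249]
contact_force: [-0.0, -0.5, -0.4]
opening: 0.0009
grip_force: 0.0
```

```bash
python3 - <<'E'
from h import *
st()
# wrist cam at earlier pose: reconstruct
R=np.array([[.1,.99,0],[.5,-.06,.87],[.86,-.09,-.5]])
E
```

```text
2.85 [ 0.4198 -0.1453  0.2527] [2.634 0.567 2.249] F [-0.  -0.5 -0.4] [-0.87 -0.14  2.26  0.9   0.66 -2.33]
```

Emit:
arm_command(moves=[[[0,0,0],[0,0,0.14],0],[[0,0,0],[0,0,0.28],0],[[0,0,0],[0,0,0.42],0],[[0,0,0],[0,0,0.56],0],[[0,0,0],[0,0,0.7],0]])

```text
time: 3.35
tool_pos: [0.4198, -0.1452, 0.2526]
tool_rot: [2.412, 0.146, 1.644]
contact_force: [0.6, -0.2, -1.0]
opening: 0.0002
grip_force: 0.0
```

Emit:
arm_command(moves=[[[0,0,0],[0,0,0.14],0],[[0,0,0],[0,0,0.28],0],[[0,0,0],[0,0,0.42],0],[[0,0,0],[0,0,0.56],0],[[0,0,0],[0,0,0.7],0]])

```text
time: 3.85
tool_pos: [0.4198, -0.1452, 0.2526]
tool_rot: [2.46, -0.319, 1.114]
contact_force: [-0.0, -0.3, -0.0]
opening: 0.0003
grip_force: 0.0
```

Emit:
arm_command(moves=[[[0,0,0],[0,0,0.14],0],[[0,0,0],[0,0,0.28],0],[[0,0,0],[0,0,0.42],0],[[0,0,0],[0,0,0.56],0],[[0,0,0],[0,0,0.7],0]])

```text
time: 4.35
tool_pos: [0.4199, -0.1452, 0.2526]
tool_rot: [2.807, -0.676, 0.418]
contact_force: [0.7, 0.4, -0.4]
opening: 0.0006
grip_force: 0.0
```

```bash
sed -i 's/y=np.array(\[0,1.,0\])/y=np.array([0,-1.,0])/' h.py; python3 - <<'E'
from h import *
st()
for t in(.6,.75):go(W((-.04,-.09,.175)),rot(t))
E
```

```text
4.35 [ 0.4199 -0.1452  0.2526] [ 2.807 -0.676  0.418] F [ 0.7  0.4 -0.4] [-0.87 -0.14  2.26  0.9   0.66 -0.23]
[-0.0271, 0.0169, 0.0881] [0.027, -0.14, 0.389]
[-0.0271, 0.0169, 0.0881] [-0.002, 0.008, 0.389]
```

Emit:
arm_command(moves=[[[-0.005,0.003,0.017],[0,0,0.08],0],[[-0.01,0.007,0.035],[0,0,0.16],0],[[-0.016,0.01,0.052],[0,0,0.24],0],[[-0.021,0.014,0.07],[0,0,0.32],0],[[-0.027,0.017,0.088],[0,0,0.389],0]])

```text
time: 4.85
tool_pos: [0.4642, -0.1755, 0.175]
tool_rot: [3.14, -0.743, -0.085]
contact_force: [0.2, 0.3, 0.7]
opening: 0.0001
grip_force: 0.0
```

```bash
python3 - <<'E'
from h import *
import cv2
m=robot.read_camera("scene");st()
w=robot.read_camera("wrist")[:,:,::-1]
print(proj("wrist",W((.001,-.09,.13))),proj("wrist",W((-.028,-.11,.08))))
a=m[:,:,::-1]
A=cv2.resize(a[150:270,250:350],None,fx=4,fy=4,interpolation=cv2.INTER_CUBIC)
B=cv2.resize(w,None,fx=.78,fy=1.25)
B=cv2.resize(w,(400,300));B=np.vstack([B,np.zeros((180,400,3),np.uint8)])
cv2.imwrite("pics/w2.png",np.hstack([A,B]))
go(W((.001,-.09,.13)),rot(.75))
E
```

```text
4.9 [ 0.4642 -0.176   0.1729] [-3.139 -0.741 -0.091] F [-1.5 -1.6 -1. ] [-0.82  0.14  2.28  1.34  0.48 -0.32]
[np.float64(255.03100085224554), np.float64(205.60960141216518)] [np.float64(275.3742200385063), np.float64(252.63418332786878)]
[0.0002, 0.0001, 0.0595] [-0.003, 0.009, 0.004]
```

View pics/w2.png

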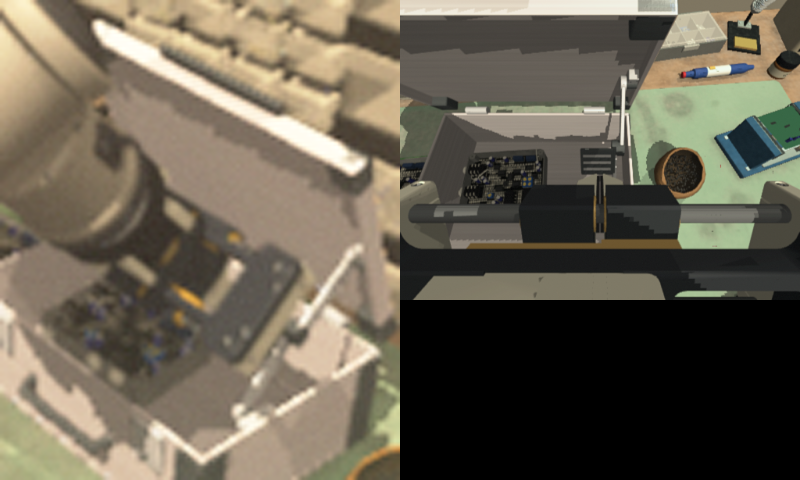

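The wrist view shows the plate at raw (253,206), against a predicted (255,206), with the fingertips lined up on it. I'll advance.

Emit:
arm_command(moves=[[[0,0,0.012],[0,0,0],0],[[0,0,0.024],[0,0,0],0],[[0,0,0.036],[0,0,0],0],[[0,0,0.044],[0,0,0],0],[[0,0,0.05],[0,0,0],0]])

```text
time: 5.45
tool_pos: [0.4978, -0.1781, 0.1392]
tool_rot: [3.136, -0.744, -0.079]
contact_force: [0.7, 0.0, -0.3]
opening: 0.0001
grip_force: 0.0
```

Emit:
arm_command(moves=[[[0,0,0.004],[0,0,0],0],[[0,0,0.008],[0,0,0],0],[[0,0,0.012],[0,0,0],0],[[0,0,0.016],[0,0,0],0],[[0,0,0.02],[0,0,0],0]])

```text
time: 5.95
tool_pos: [0.5115, -0.1803, 0.1243]
tool_rot: [3.137, -0.746, -0.083]
contact_force: [-0.6, 1.4, 7.4]
opening: 0.0006
grip_force: 3.0
```

```bash
python3 - <<'E'
from h import *
st()
s=robot.observe();print(RC.T@(s['tool_pos']-c0))
E
```

```text
5.95 [ 0.5115 -0.1803  0.1243] [ 3.137 -0.746 -0.083] F [-0.6  1.4  7.4] [-0.73  0.33  2.24  1.72  0.42 -0.67]
[ 0.00870777 -0.09088607  0.12434648]
```

Emit:
arm_command(moves=[[[0,0,0.004],[0,0,0],0],[[0,0,0.008],[0,0,0],0],[[0,0,0.012],[0,0,0],0],[[0,0,0.016],[0,0,0],0],[[0,0,0.02],[0,0,0],0]])

```text
time: 6.45
tool_pos: [0.5243, -0.1815, 0.1095]
tool_rot: [3.137, -0.745, -0.083]
contact_force: [-9.4, 0.8, 11.7]
opening: 0.0006
grip_force: 6.9
```

```bash
python3 - <<'E'
from h import *
import cv2
m=robot.read_camera("scene");w=robot.read_camera("wrist");st()
A=cv2.resize(m[150:270,250:350,::-1],None,fx=4,fy=4,interpolation=cv2.INTER_CUBIC)
B=cv2.resize(w[60:260,150:350,::-1],(400,400));B=np.vstack([B,np.zeros((80,400,3),np.uint8)])
cv2.imwrite("pics/w3.png",np.hstack([A,B]))
E
```

```text
6.55 [ 0.5244 -0.1815  0.109 ] [ 3.137 -0.744 -0.083] F [-3.  -1.2  5. ] [-0.7   0.38  2.23  1.82  0.41 -0.76]
```

View pics/w3.png

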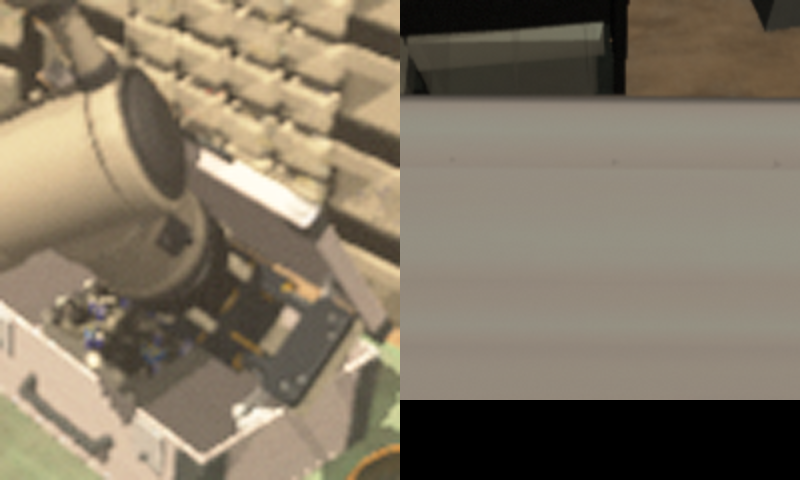

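The plate has gone down, the knee is folded, and the lid has come down a little through the stay: its edge is now at crop (315,215), before at (357,170). I'll retract along the tool axis.

Emit:
arm_command(moves=[[[0,0,-0.015],[0,0,0],0],[[0,0,-0.035],[0,0,0],0],[[0,0,-0.06],[0,0,0],0],[[0,0,-0.085],[0,0,0],0],[[0,0,-0.11],[0,0,0],0]])

```text
time: 7.05
tool_pos: [0.4491, -0.1744, 0.1899]
tool_rot: [3.138, -0.742, -0.084]
contact_force: [0.1, -0.5, 1.5]
opening: 0.0003
grip_force: 0.0
```

```bash
cat >> h.py <<'E'
def lid(a,y,z,th):return np.array([.097-a*np.cos(th)+z*np.sin(th),y,.092+a*np.sin(th)+z*np.cos(th)])
E
python3 - <<'E'
from h import *
import cv2
m=robot.read_camera("scene");st()
A=cv2.resize(m[150:290,240:380,::-1],None,fx=4,fy=4,interpolation=cv2.INTER_CUBIC)
cv2.imwrite("pics/s4.png",A)
for th in(1.2,1.1,1.,.9,.8):print(th,[((np.array(proj("scene",W(lid(.194,y,.018,th))))-[240,150])*4).round() for y in(-.135,.135)],lid(.194,0,.018,th).round(3))
E
```

```text
7.1 [ 0.4483 -0.1743  0.192 ] [ 3.135 -0.744 -0.082] F [2.1 1.4 1.6] [-0.86  0.07  2.29  1.22  0.53 -0.22]
1.2 [array([412., 158.]), array([138.,  19.])] [0.043 0.    0.279]
1.1 [array([392., 175.]), array([121.,  33.])] [0.025 0.    0.273]
1.0 [array([373., 195.]), array([103.,  48.])] [0.007 0.    0.265]
0.9 [array([354., 216.]), array([87., 66.])] [-0.009  0.     0.255]
0.8 [array([336., 239.]), array([71., 85.])] [-0.025  0.     0.244]
```

View pics/s4.png

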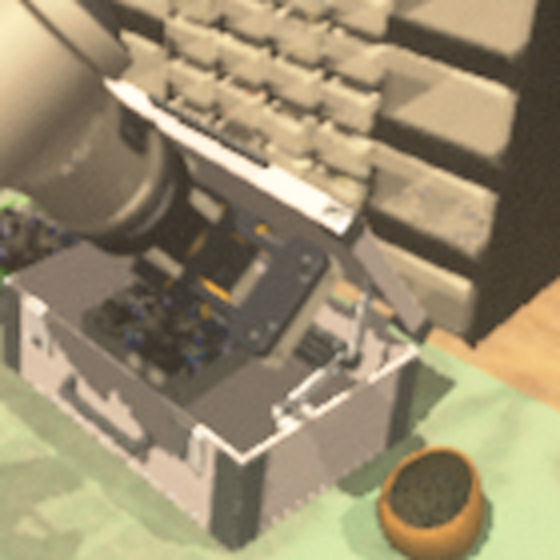

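Lid corner is at (358,200), so the lid stands at about 0.95 rad. The knee is visibly folded at (350,350), so the stay is broken. Next I go up and over the lid.

```bash
python3 - <<'E'
from h import *
go(W((-.15,-.06,.33)),rot(.3))
E
```

```text
[0.0236, -0.0303, -0.1661] [0.002, -0.444, 0.006]
```

Emit:
arm_command(moves=[[[0,0,-0.03],[0,0,0],0],[[0,0,-0.065],[0,0,0],0],[[0,-0.01,-0.1],[0,0,0],0],[[0,-0.02,-0.135],[0,-0.08,0],0],[[0.01,-0.03,-0.166],[0,-0.2,0],0]])

```text
time: 7.6
tool_pos: [0.3492, -0.1363, 0.3129]
tool_rot: [-3.142, -0.563, -0.086]
contact_force: [2.1, 0.5, -0.2]
opening: 0.0004
grip_force: 0.0
```

```bash
python3 - <<'E'
from h import *
st()
go(W((-.1,0,.38)),rot(.0))
E
```

```text
7.6 [ 0.3492 -0.1363  0.3129] [-3.142 -0.563 -0.086] F [ 2.1  0.5 -0.2] [-0.95 -0.32  2.09  0.49  1.04  0.52]
[0.0842, -0.0614, -0.0262] [-0.001, -0.563, 0.004]
```

Emit:
arm_command(moves=[[[0.017,-0.012,-0.006],[0,-0.11,0],0],[[0.034,-0.024,-0.012],[0,-0.22,0],0],[[0.05,-0.037,-0.017],[0,-0.34,0],0],[[0.067,-0.05,-0.022],[0,-0.45,0],0],[[0.084,-0.061,-0.026],[0,-0.56,0],0]])

```text
time: 8.1
tool_pos: [0.4143, -0.0786, 0.3802]
tool_rot: [-3.141, -0.004, -0.078]
contact_force: [0.7, -1.3, 0.2]
opening: 0.0007
grip_force: 0.0
```

```bash
python3 - <<'E'
from h import *
st()
go(W((.035,0,.36)),rot(0))
E
```

```text
8.1 [ 0.4143 -0.0786  0.3802] [-3.141 -0.004 -0.078] F [ 0.7 -1.3  0.2] [-0.37  0.06  1.46  0.    1.61  1.28]
[0.1321, 0.0033, 0.0207] [-0.001, -0.004, 0.012]
```

Emit:
arm_command(moves=[[[0.045,0.002,0.01],[0,0,0],0],[[0.09,0.003,0.02],[0,0,0],0],[[0.137,0.003,0.03],[0,0,0],0],[[0.142,0.003,0.07],[0,0,0],0],[[0.142,0.003,0.115],[0,0,0],0]])

```text
time: 8.6
tool_pos: [0.5577, -0.0942, 0.2633]
tool_rot: [-3.14, -0.009, -0.078]
contact_force: [0.6, 0.2, -0.9]
opening: 0.0007
grip_force: 0.0
```

```bash
python3 - <<'E'
from h import *
import cv2
m=robot.read_camera("scene");st()
s=robot.observe();print(RC.T@(s['tool_pos']-c0))
cv2.imwrite("pics/s5.png",cv2.resize(m[110:290,220:400,::-1],None,fx=3,fy=3,interpolation=cv2.INTER_CUBIC))
E
```

```text
8.65 [ 0.5525 -0.0928  0.2543] [-3.136  0.008 -0.079] F [-3.6  0.7 -6.4] [-0.31  0.39  1.37  0.    1.39  1.34]
[ 4.16524792e-02 -4.28375280e-05  2.54295833e-01]
```

View pics/s5.png

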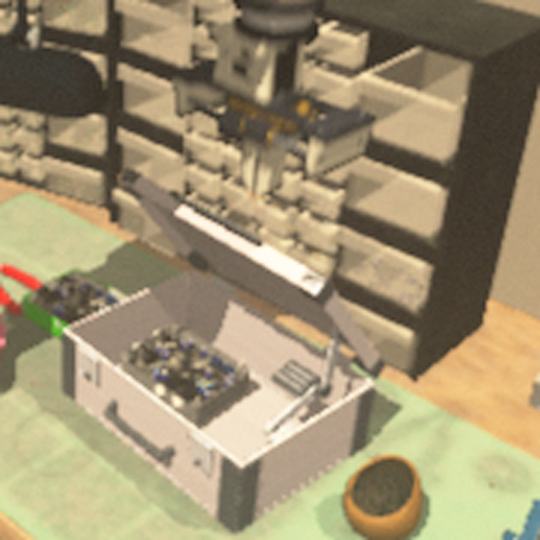

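The gripper hangs clear above the lid's outer face, and the lid corner is at crop (330,290), so the lid stands at about 0.9 rad. I'll compute the arc.

```bash
python3 - <<'E'
from h import *
s=robot.observe();p=RC.T@(s['tool_pos']-c0)
for th in np.arange(.95,-.05,-.05):
    q=lid(.15,0,.018,th)-p;print(round(th,2),q[0].round(3),(-q[2]).round(3),end=' | ')
E
```

```text
0.95 -0.017 0.03 | 0.9 -0.024 0.034 | 0.85 -0.03 0.038 | 0.8 -0.036 0.042 | 0.75 -0.042 0.047 | 0.7 -0.048 0.052 | 0.65 -0.053 0.057 | 0.6 -0.058 0.063 | 0.55 -0.063 0.069 | 0.5 -0.068 0.075 | 0.45 -0.072 0.081 | 0.4 -0.076 0.087 | 0.35 -0.079 0.094 | 0.3 -0.083 0.101 | 0.25 -0.086 0.108 | 0.2 -0.088 0.115 | 0.15 -0.09 0.122 | 0.1 -0.092 0.129 | 0.05 -0.094 0.137 | -0.0 -0.095 0.144 |
```

Emit:
arm_command(moves=[[[-0.009,0,0.015],[0,0,0],0],[[-0.017,0,0.03],[0,0,0],0],[[-0.02,0,0.032],[0,0,0],0],[[-0.024,0,0.034],[0,0,0],0],[[-0.027,0,0.036],[0,0,0],0]])

```text
time: 9.15
tool_pos: [0.53, -0.0925, 0.2309]
tool_rot: [-3.141, -0.012, -0.081]
contact_force: [4.0, 0.0, 1.7]
opening: 0.0002
grip_force: 1.6
```

Emit:
arm_command(moves=[[[-0.003,0,0.002],[0,0,0],0],[[-0.006,0,0.004],[0,0,0],0],[[-0.009,0,0.006],[0,0,0],0],[[-0.012,0,0.008],[0,0,0],0],[[-0.015,0,0.011],[0,0,0],0]])

```text
time: 9.65
tool_pos: [0.5134, -0.0912, 0.2184]
tool_rot: [-3.141, -0.007, -0.081]
contact_force: [1.4, 1.9, 2.6]
opening: 0.0001
grip_force: 1.5
```

Emit:
arm_command(moves=[[[-0.003,0,0.003],[0,0,0],0],[[-0.006,0,0.005],[0,0,0],0],[[-0.009,0,0.008],[0,0,0],0],[[-0.011,0,0.01],[0,0,0],0],[[-0.014,0,0.013],[0,0,0],0]])

```text
time: 10.15
tool_pos: [0.4997, -0.0902, 0.2052]
tool_rot: [-3.141, -0.007, -0.081]
contact_force: [0.7, 2.5, 3.4]
opening: 0.0003
grip_force: 1.4
```

```bash
python3 - <<'E'
from h import *
st()
s=robot.observe();p=RC.T@(s['tool_pos']-c0);print(p)
for th in np.arange(.75,-.05,-.05):
    q=lid(.15,0,.018,th)-p;print(round(th,2),q[0].round(3),(-q[2]).round(3),end=' | ')
E
```

```text
10.15 [ 0.4997 -0.0902  0.2052] [-3.141 -0.007 -0.081] F [0.7 2.5 3.4] [-0.33  0.33  1.61  0.    1.2   1.32]
[-0.01117569 -0.00216725  0.20517389]
0.75 0.011 -0.002 | 0.7 0.005 0.003 | 0.65 -0.0 0.008 | 0.6 -0.005 0.014 | 0.55 -0.01 0.019 | 0.5 -0.015 0.025 | 0.45 -0.019 0.032 | 0.4 -0.023 0.038 | 0.35 -0.027 0.045 | 0.3 -0.03 0.052 | 0.25 -0.033 0.059 | 0.2 -0.035 0.066 | 0.15 -0.037 0.073 | 0.1 -0.039 0.08 | 0.05 -0.041 0.088 | -0.0 -0.042 0.095 |
```

Emit:
arm_command(moves=[[[-0.002,0,0.003],[0,0,0],0],[[-0.005,0,0.006],[0,0,0],0],[[-0.007,0,0.009],[0,0,0],0],[[-0.01,0,0.012],[0,0,0],0],[[-0.012,0,0.016],[0,0,0],0]])

```text
time: 10.65
tool_pos: [0.4877, -0.0893, 0.189]
tool_rot: [-3.141, -0.007, -0.081]
contact_force: [-0.7, 1.2, 2.8]
opening: 0.0005
grip_force: 1.3
```

Emit:
arm_command(moves=[[[-0.002,0,0.004],[0,0,0],0],[[-0.004,0,0.007],[0,0,0],0],[[-0.006,0,0.011],[0,0,0],0],[[-0.008,0,0.014],[0,0,0],0],[[-0.01,0,0.018],[0,0,0],0]])

```text
time: 11.15
tool_pos: [0.478, -0.0884, 0.1709]
tool_rot: [-3.141, -0.007, -0.081]
contact_force: [-1.2, 0.6, 2.2]
opening: 0.0001
grip_force: 1.2
```

Emit:
arm_command(moves=[[[-0.001,0,0.004],[0,0,0],0],[[-0.003,0,0.008],[0,0,0],0],[[-0.004,0,0.011],[0,0,0],0],[[-0.006,0,0.015],[0,0,0],0],[[-0.007,0,0.018],[0,0,0],0]])

```text
time: 11.65
tool_pos: [0.4711, -0.0878, 0.1527]
tool_rot: [-3.141, -0.007, -0.081]
contact_force: [-1.1, 0.3, 2.9]
opening: 0.0006
grip_force: 1.0
```

```bash
python3 - <<'E'
from h import *
import cv2
m=robot.read_camera("scene");st()
s=robot.observe();print(RC.T@(s['tool_pos']-c0))
cv2.imwrite("pics/s6.png",cv2.resize(m[130:290,220:380,::-1],None,fx=3,fy=3,interpolation=cv2.INTER_CUBIC))
E
```

```text
11.7 [ 0.4708 -0.0877  0.1522] [-3.141 -0.006 -0.081] F [-0.3 -0.1  0.3] [-0.35  0.33  1.76  0.    1.04  1.3 ]
[-0.04017006 -0.00231231  0.1522454 ]
```

View pics/s6.png

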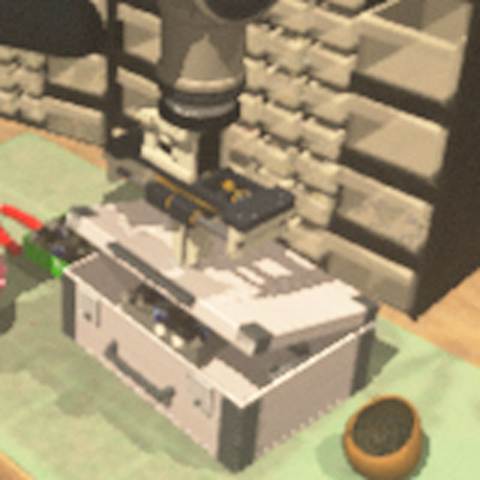

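The lid is nearly down, about 0.3 rad above shut, with the fingertips on its top at (190,250). I'll continue slowly.

Emit:
arm_command(moves=[[[-0.001,0,0.003],[0,0,0],0],[[-0.002,0,0.007],[0,0,0],0],[[-0.003,0,0.01],[0,0,0],0],[[-0.004,0,0.014],[0,0,0],0],[[-0.005,0,0.017],[0,0,0],0]])

```text
time: 12.2
tool_pos: [0.4664, -0.0874, 0.1356]
tool_rot: [-3.141, -0.007, -0.081]
contact_force: [-0.2, -0.6, 1.7]
opening: 0.0006
grip_force: 0.8
```

Emit:
arm_command(moves=[[[0,0,0.003],[0,0,0],0],[[-0.001,0,0.006],[0,0,0],0],[[-0.001,0,0.009],[0,0,0],0],[[-0.002,0,0.012],[0,0,0],0],[[-0.002,0,0.015],[0,0,0],0]])

```text
time: 12.7
tool_pos: [0.4645, -0.0873, 0.1208]
tool_rot: [-3.141, -0.007, -0.081]
contact_force: [-1.2, -0.5, 2.2]
opening: 0.0004
grip_force: 0.8
```

Emit:
arm_command(moves=[[[0,0,0.002],[0,0,0],0],[[0,0,0.004],[0,0,0],0],[[0,0,0.006],[0,0,0],0],[[0,0,0.008],[0,0,0],0],[[0,0,0.009],[0,0,0],0]])

```text
time: 13.2
tool_pos: [0.4646, -0.0873, 0.1118]
tool_rot: [-3.141, -0.007, -0.081]
contact_force: [-1.5, 0.9, 1.7]
opening: 0.0003
grip_force: 0.7
```

Emit:
arm_command(moves=[[[0,0,0.001],[0,0,0],0],[[0,0,0.0015],[0,0,0],0],[[0,0,0.002],[0,0,0],0],[[0,0,0.0025],[0,0,0],0],[[0,0,0.003],[0,0,0],0]])

```text
time: 13.7
tool_pos: [0.4647, -0.0873, 0.1101]
tool_rot: [-3.141, -0.008, -0.081]
contact_force: [-5.9, 2.4, 16.8]
opening: 0.0005
grip_force: 8.4
```

The force jumped to 17 N at z = 0.110, which is the hard stop, so the lid is shut. I'll let go and lift off.

Emit:
arm_command(moves=[[[0,0,-0.005],[0,0,0],0],[[0,0,-0.02],[0,0,0],0],[[0,0,-0.05],[0,0,0],0],[[0,0,-0.09],[0,0,0],0],[[0,0,-0.12],[0,0,0],0]])

```text
time: 14.2
tool_pos: [0.4644, -0.0874, 0.2312]
tool_rot: [3.142, -0.009, -0.081]
contact_force: [0.2, 0.3, 0.1]
opening: 0.0003
grip_force: 0.0
```

Emit:
arm_command(moves=[[[-0.01,0,-0.02],[0,0,0],0],[[-0.02,0,-0.03],[0,0,0],0],[[-0.03,0,-0.04],[0,0,0],0],[[-0.03,0,-0.04],[0,0,0],0],[[-0.03,0,-0.04],[0,0,0],0]])

```text
time: 14.7
tool_pos: [0.4334, -0.0848, 0.2683]
tool_rot: [-3.141, -0.007, -0.081]
contact_force: [0.3, -0.0, -0.1]
opening: 0.0007
grip_force: 0.0
```

```bash
python3 - <<'E'
from h import *
import cv2
m=robot.read_camera("scene");st()
for y in(-.135,.135):print(((np.array(proj("scene",W(lid(.194,y,.018,0))))-[200,150])*4).round())
cv2.imwrite("pics/s7.png",cv2.resize(m[150:290,200:380,::-1],None,fx=4,fy=4,interpolation=cv2.INTER_CUBIC))
E
```

```text
14.75 [ 0.4334 -0.0848  0.268 ] [-3.141 -0.006 -0.081] F [ 0.3  0.1 -0.2] [-0.37  0.15  1.67  0.    1.32  1.28]
[403. 441.]
[160. 259.]
```

View pics/s7.png

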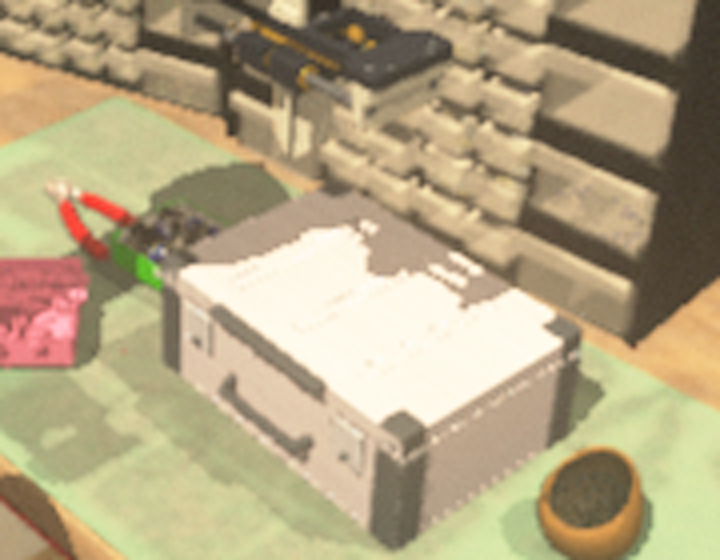

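The lid is flush and shut, with its front corner at (400,440) as predicted. The neighbouring things look undisturbed and the gripper is clear.

```bash
python3 -c "
from cell import robot
print(robot.hand_in())"
```

```text
the job is handed in; nothing more can be done
None
```

I broke the stay with the thumb plate, lowered the lid until it was fully shut, let go and handed the job in at about 15 s; the press ran about 10 mm past the suggested 20 mm, so the stay drew the lid down roughly 0.25 rad after it broke.

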